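Mount the tube carrier on the bead mill

ROBOT

A 6-joint arm with a two-finger parallel gripper is mounted at the origin on the work surface. World frame = base frame: x ahead of the robot, y to its left, z up, the work surface at z = 0. Lengths are in m, angles in rad, forces in N, time in s.
With the tool pointing down it reaches from about 0.375 to 0.75 m from the base axis. Payload 9 kg.
Tool frame: the origin (TCP) lies midway between the tips of the shut fingers; the grasp point (between the pads) lies 19 mm behind it (grip_point_offset is the distance from the TCP to the grasp point, in m); z points along the fingers, y is the line along which they close (so a half turn about z gives the same grasp; the last joint's range is limited). The gripper opens to 85 mm and grips with 20 to 120 N. Pads are 22 mm wide; open, the fingers measure 114 mm over their backs; the gripper's body (76 mm by 85 mm) begins 54 mm behind the grasp point. The pads swing forward as they close: fully open they stand 13 mm farther back than shut.
Start: joints at [1.098, 0.104, 0.097, 1.564, 0, 1.353], TCP at [0.151, 0.581, 0.231] pointing down, gripper open.
Joint ranges: [-2.99, 2.99], [-0.84, 1.86], [-1.1, 1.16], [-1.84, 2.11], [-1.51, 1.56], [-3.14, 3.14]. Speed limits (rad/s): [2.22, 2.22, 2.57, 3.14, 3.14, 3.14].

INTERFACE

Orientations are given as a unit quaternion [x, y, z, w].
In Python, from station import observe, grab_frame, sign_off, grip_point_offset gives the robot as it stands.
- The arm moves only by the tool jog_arm, never from a script. Its argument "moves" is one flat list of numbers, 5 for each row, row after row: the finger opening in mm, from 0 to 85.4, then the shift along the tool's x, y, z scaled (see below), then the turn about the tool's z scaled (see below). In form: [claw, x, y, z, roll, claw, x, y, z, roll, ...]. A call has 1 to 10 rows; each row is the pose to reach, as a shift and turn from the pose commanded when the call began, along the tool's axes at that moment; what a row does not reach only later rows make up. The controller multiplies each number of a shift by 30 cm and each number of a turn by 1.5 rad. A row lasts 1/12 s, in which the tool goes at most 41.7 mm and 7.16 degrees, less where a joint would pass 70% of its speed; a pose out of reach is approached as far as the arm can. A call with a number of a shift or a turn outside -1 to 1 is refused whole. A call with a gripper value outside its range is refused whole. The fingers move at their own pace and stop on an object; "newtons" is the grip in N (left out, the last holds). Time passes only in rows, so rows that repeat a pose let the fingers close. It gives the time, the measured TCP pose, the force, the opening and the grip force at its end, in the units of the state.
- observe(): the state, without advancing time (a new reading comes with each control period).
- grab_frame(name): name is "scene" or "top"; returns a dict with "img" (384x512x3 uint8, red, green, blue), "range_z" (384x512 float32, m along the optical axis (not along the pixel's ray), 0 where there is no reading), "fx", "fy", "cx", "cy" (pixels), "eye" and "attitude" of the camera in the world. Camera axes: x right, y up, looking along -z (the intrinsics and any distortion apply to the point x, -y, -z); pixel columns grow to the right and rows downward; lengths in m; the calibration is good to about 2 mm. A picture is of the moment at which its call begins.
- sign_off(): hands the job in; it is judged then, once.
The state is a dict: "t": time; "joints": joint angles; "joint_vel": joint speeds; "effort": joint torques, N m; "tcp_pos": TCP position; "eef_rot": TCP orientation; "wrist_force": force on the tool from outside, world axes, zero at the start; "wrist_torque": the same for the moment, N m; "grip_width": finger opening in m; "grasp_force": force on a finger pad.
Only numpy, scipy, OpenCV 4.12 (cv2) and the standard library are available. Lean on these libraries where they do the work, as an engineer would, in place of code of your own. Each camera call takes 0.05 s, during which the arm holds its last target. There are 200 camera calls.

TASK

Fit the tube carrier onto the bead mill: lift the aluminium disc off its loading stand, lower it over the mill's spindle, and turn it under light pressure until all five drive studs come up through its stud holes and it sits fully home, flat on the drive hub. Go gently, never forcing or dropping it onto the studs, then let go of it, and leave the other things on the bench where they are.

Things in the scene. Friction and masses are not known exactly. Their poses are not given: they have to be found in the camera images.
- carrier: Tube carrier: flat aluminium disc, 156 mm across, 12 mm thick, about 0.5 kg, with a round grip collar in its middle and a 17.5 mm bore right through. Five stud holes, 10 mm, right through, on a circle of 46 mm radius, 72 degrees apart, one on its +x axis (the 20 tube holes near the rim do not matter). Origin: centre of the underside; z up the bore. Starts on the stand.
- collar (a point): Centre of the carrier's grip collar, on the bore's axis, 26 mm above its underside. The collar is 36 mm across outside, 18 mm inside, and stands from 12 to 40 mm above the underside.
- seat (a point): Centre of the flat top (110 mm across) of the mill's steel drive hub, 130 mm above the bench. The carrier's underside seats here. Round it stand five studs, 8 mm thick, 14 mm tall, 1.5 mm chamfer, on a circle of 46 mm radius, 72 degrees apart. The hub has stopped at any angle (not reported) and is braked: it does not turn. The carrier fits at five angles, within about 1 degree.
- spindle_tip (a point): Top of the hub's upright 16 mm spindle, on its axis, 44 mm above the seat; the top 10 mm taper to 7 mm. With the carrier on the spindle but turned wrong, its underside rests on the stud tops, 14 mm above the seat; within a 72 degree turn it drops over the studs. Seated, the studs stand 2 mm proud of the disc.
- mill: Bead mill, white machine that carries the hub: housing 280 (x) x 250 (y) x 120 mm high, fixed to the bench, with a round open well of 95 mm radius round the hub. Origin: centre of its underside, below the hub. Control panel to -x; a clear hood, swung open along its +y side 130 mm from the spindle's axis, rises to 320 mm above the bench.
- stand: Loading stand: grey plastic ring, 104 mm across and 40 mm tall, fixed to the bench, under the carrier. Origin: centre of its underside.
- tube_rack: Bystander: white rack of small tubes, 75 x 125 x 52 mm. Origin: centre of its underside.
- reagent_bottle: Bystander: amber jar with a black cap, 60 mm across, 120 mm tall. Origin: centre of its underside.
- ethanol_bottle: Bystander: white plastic bottle, 64 mm across, 140 mm tall. Origin: centre of its underside.
- petri_dishes: Bystander: two clear petri dishes in a pile, 92 mm across, 30 mm tall. Origin: centre of its underside.
- forceps: Bystander: steel forceps lying flat, 115 mm long. Origin: centre of its underside.
- slide_box: Bystander: grey box of microscope slides, 90 x 140 x 35 mm. Origin: centre of its underside.
- marker: Bystander: marker pen lying flat, 125 mm long. Origin: centre of its underside.

How it is judged:
By the outcome, as a careful person would: the job done as asked, in the order asked, and still so for the second after the job is handed in, with the robot touching nothing.
It also fails if it takes over 67 s, if anything falls off the work surface, if the arm or the gripper's body presses on something with over 40 N, if the wrist force passes 120 N, or if a joint passes its speed limit or range.

## Working session

There is one attempt and no reset: what is moved stays moved. The work goes in short steps, Python scripts to look and compute and a tool call to move; the robot and the scene stay as the last step left them, time stands still between calls to the robot, and variables do not carry over. Pictures are saved under pics/ and viewed, at most 10 in all, crops included, and the job is handed in when it is done.

Besides the shell and the picture viewer there is one more tool, called as name(argument=value, ...) on one line, values as JSON. jog_arm: Moves the arm, as the interface text tells. Shifts and turns lie within -1 to 1; 1 stands for 30 cm of shift or 1.5 rad of turn. Its arguments: {"type":"object","properties":{"moves":{"type":"array"},"newtons":{"type":"number"}},"required":["moves"]}

```bash
mkdir -p pics; ls
cat > h.py <<'E'
import numpy as np, cv2
from scipy.spatial.transform import Rotation as R
from station import observe, grab_frame, sign_off, grip_point_offset
def cam(f):
    a=np.array(f["attitude"],float)
    M=a if a.shape==(3,3) else R.from_quat(a).as_matrix()
    return M,np.array(f["eye"],float)
def cloud(f):
    M,e=cam(f);z=f["range_z"];v,u=np.mgrid[:z.shape[0],:z.shape[1]]
    P=np.stack([(u-f["cx"])/f["fx"]*z,-(v-f["cy"])/f["fy"]*z,-z],-1)
    return P@M.T+e
def onplane(f,uv,h):
    M,e=cam(f);uv=np.atleast_2d(uv)
    d=np.c_[(uv[:,0]-f["cx"])/f["fx"],-(uv[:,1]-f["cy"])/f["fy"],-np.ones(len(uv))]@M.T
    return e+d*((h-e[2])/d[:,2])[:,None]
def proj(f,p):
    M,e=cam(f);q=(np.atleast_2d(p)-e)@M
    return np.c_[f["cx"]+f["fx"]*q[:,0]/-q[:,2],f["cy"]-f["fy"]*q[:,1]/-q[:,2]]
E
python3 - <<'E'
from h import *
for n in("scene","top"):
    f=grab_frame(n); print(n,{k:v for k,v in f.items() if k not in("img","range_z")})
    cv2.imwrite(f"pics/{n}0.png",f["img"][...,::-1]); np.save(n+"0.npy",f,allow_pickle=True)
print(observe(),grip_point_offset)
E
```

```text
pics
scene {'fx': 405.53158700823906, 'fy': 405.53158700823906, 'cx': 255.75913822257516, 'cy': 190.25012205324998, 'eye': array([1.20613063, 0.32824057, 0.68829159]), 'attitude': array([0.21446575, 0.42001425, 0.79047116, 0.39082966])}
top {'fx': 475.9443974400993, 'fy': 475.9443974400993, 'cx': 250.8948059602777, 'cy': 184.928714783352, 'eye': array([ 0.4531705 , -0.14841996,  1.23728332]), 'attitude': array([ 0.02431874, -0.02925544, -0.70080573,  0.71233703])}
{'t': 0.1, 'joints': array([1.09831201e+00, 1.04657480e-01, 9.65527593e-02, 1.56386787e+00,
       8.70316061e-06, 1.35308013e+00]), 'joint_vel': array([-0.00102832, -0.00062943,  0.00366299, -0.00106592, -0.00115852,
        0.0021209 ]), 'effort': array([ 7.66128738e-03, -5.58207679e+01,  5.04720211e+01,  1.27859131e-02,
       -2.10574785e-04,  8.93771414e-06]), 'tcp_pos': array([0.15107834, 0.58037574, 0.23059274]), 'eef_rot': array([ 1.27039815e-01,  9.91897444e-01, -5.51982913e-04, -2.03054207e-04]), 'wrist_force': array([-0.08998274, -1.1156162 , -0.36995457]), 'wrist_torque': array([-0.02340869,  0.02597812, -0.02161973]), 'grasp_force': 0.0, 'grip_width': 0.08559651684870244} 0.0187
```

View pics/scene0.png

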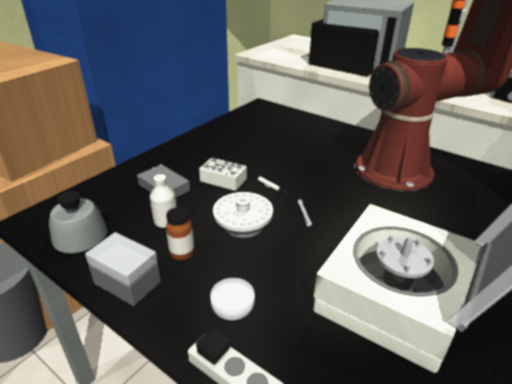

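View pics/top0.png

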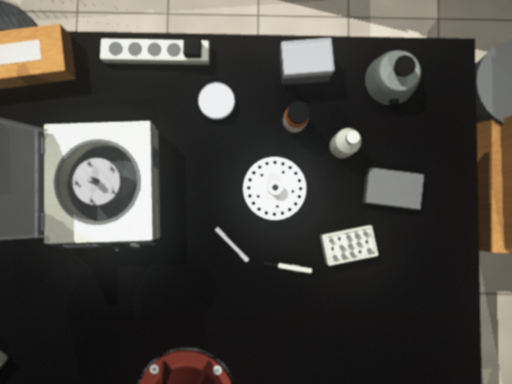

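The scene view shows the carrier at (243,210) and the mill hub at (405,258). The top view shows the carrier at (275,188) and the hub at (96,182), with the hood on the left. The bystanders are clear of the straight path between them. Next I measure both.

```bash
cat > m.py <<'E'
from h import *
f=np.load("top0.npy",allow_pickle=True).item(); s=np.load("scene0.npy",allow_pickle=True).item()
g=cv2.cvtColor(f["img"],cv2.COLOR_RGB2GRAY)
P=cloud(f)
m=np.zeros_like(g); m[148:228,235:315]=(g[148:228,235:315]>110)
c=max(cv2.findContours(m,0,1)[0],key=cv2.contourArea)
c=cv2.convexHull(c)[:,0].astype(float)
w=onplane(f,c,.052)[:,:2]
def circ(w):
    A=np.c_[2*w,np.ones(len(w))]; x=np.linalg.lstsq(A,(w**2).sum(1),rcond=None)[0]
    return x[:2],np.sqrt(x[2]+x[:2]@x[:2])
print("carrier",circ(w))
for n,F,(u,v,r) in (("top",f,(275,188,38)),("scene",s,(243,210,38))):
    Q=cloud(F)[v-r:v+r,u-r:u+r].reshape(-1,3)
    for lo,hi in((.045,.058),(.07,.09)):
        k=Q[(Q[:,2]>lo)&(Q[:,2]<hi)]; print(n,"carrier z",lo,len(k),np.median(k,0),(k.min(0)+k.max(0))/2,np.ptp(k,0))
for n,F,(u,v,r) in (("top",f,(96,182,50)),("scene",s,(405,258,55))):
    Q=cloud(F)[v-r:v+r,u-r:u+r].reshape(-1,3)
    for lo,hi in((.11,.124),(.125,.136),(.139,.148),(.15,.185)):
        k=Q[(Q[:,2]>lo)&(Q[:,2]<hi)]; print(n,"hub z",lo,len(k),np.median(k,0),(k.min(0)+k.max(0))/2,np.ptp(k,0)) if len(k) else 0
M=f["img"][125:240,40:155]; C=f["img"][150:228,236:314]; S=s["img"][222:296,345:465]
b=lambda i,w,h:cv2.resize(i,(w,h),interpolation=cv2.INTER_CUBIC)
out=np.vstack([np.hstack([b(M,380,380),b(C,380,380)]),np.hstack([b(S,360,220),b(s["img"][180:245,205:285],400,220)])])
cv2.imwrite("pics/crop.png",out[...,::-1])
E
python3 m.py
```

```text
carrier (array([ 0.53712554, -0.21433533]), np.float64(0.08037944802659097))
top carrier z 0.045 2504 [ 0.53761472 -0.21333918  0.05267087] [ 0.53825818 -0.21377458  0.05148895] [0.15348646 0.15516189 0.01290382]
top carrier z 0.07 135 [ 0.53730776 -0.21232302  0.08114738] [ 0.53712208 -0.21229322  0.08053489] [0.03428207 0.03440428 0.01369196]
scene carrier z 0.045 1615 [ 0.54766819 -0.20357121  0.0526495 ] [ 0.49962282 -0.27298669  0.05151732] [0.22976317 0.27437779 0.01293918]
scene carrier z 0.07 130 [ 0.5383275  -0.2125196   0.07957423] [ 0.53561319 -0.21354118  0.07660346] [0.03704628 0.03551755 0.01242403]
top hub z 0.11 4708 [0.53416568 0.22711453 0.12065384] [0.54127011 0.21103289 0.11701459] [0.23746162 0.24292974 0.01396559]
top hub z 0.125 1786 [0.54180152 0.20393131 0.1302496 ] [0.54189189 0.21005038 0.13042365] [0.23147564 0.23037075 0.0108367 ]
top hub z 0.139 66 [0.53663991 0.20839374 0.14288384] [0.53938625 0.20887784 0.14290548] [0.09251649 0.09361686 0.00745975]
top hub z 0.15 51 [0.54109722 0.20282974 0.16749341] [0.54137632 0.20525696 0.16468355] [0.01495622 0.01367769 0.0254264 ]
scene hub z 0.11 5394 [0.57300508 0.2136448  0.12140211] [0.53801901 0.2018525  0.11702039] [0.28728265 0.25676115 0.01395819]
scene hub z 0.125 1543 [0.5477902  0.21097104 0.13119539] [0.53992851 0.20571501 0.13048027] [0.20144268 0.20089398 0.01095221]
scene hub z 0.139 113 [0.54352128 0.21150102 0.14343931] [0.53813507 0.20856335 0.14347045] [0.09529734 0.09297215 0.00885398]
scene hub z 0.15 111 [0.54334229 0.20698436 0.16368753] [0.59683646 0.26495154 0.16338771] [0.12258478 0.13467276 0.02591602]
```

View pics/crop.png

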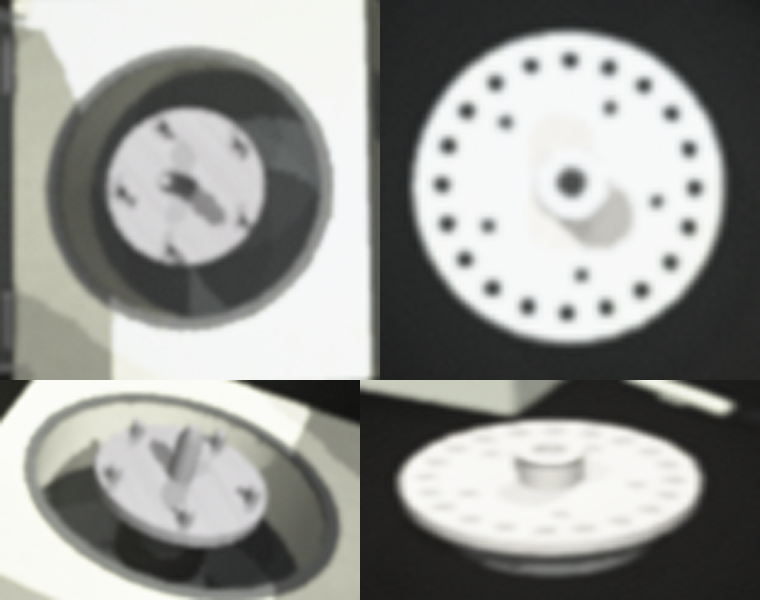

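The crop shows the five carrier stud holes at crop pixels (506,122), (610,108), (656,202), (581,275) and (488,226), with the bore at (571,183). Five studs and the spindle show clearly in both views of the mill. Next I work out centres and angles.

```bash
cat > m2.py <<'E'
from m import *
print("-----")
ph=lambda w,c:np.degrees(np.angle(np.mean(np.exp(5j*np.arctan2(w[:,1]-c[1],w[:,0]-c[0])))))/5
# carrier: refine hole centroids as dark blobs
px=[]
for x,y in((506,122),(610,108),(656,202),(581,275),(488,226)):
    u=236+(x-380+.5)*78/380-.5;v=150+(y+.5)*78/380-.5
    a,b_=int(round(v)),int(round(u)); p=g[a-3:a+4,b_-3:b_+4].astype(float); wt=np.clip(np.median(p)-15-p,0,None)
    yy,xx=np.mgrid[a-3:a+4,b_-3:b_+4]; px.append(((xx*wt).sum()/wt.sum(),(yy*wt).sum()/wt.sum()))
h=onplane(f,px,.052)[:,:2]; cc,r=circ(h); print("holes",cc,r,"phase",ph(h,cc),np.degrees(np.arctan2(*(h-cc).T[::-1])))
k=np.r_[1]
# hub rim: light disc pixels at hub height
hp=[];st=[]
for n,F,(u,v,r_) in (("top",f,(96,182,50)),("scene",s,(405,258,55))):
    Q=cloud(F)[v-r_:v+r_,u-r_:u+r_].reshape(-1,3)
    d=np.hypot(Q[:,0]-.540,Q[:,1]-.208)
    a=Q[(abs(Q[:,2]-.1305)<.005)&(d<.062)][:,:2]
    hull=cv2.convexHull(a.astype(np.float32))[:,0]; c0,rr=circ(hull.astype(float)); print(n,"hub",c0,rr)
    b1=Q[(Q[:,2]>.139)&(Q[:,2]<.149)&(d>.035)&(d<.058)][:,:2]
    an=np.degrees(np.arctan2(b1[:,1]-c0[1],b1[:,0]-c0[0]))
    print(" studs",circ(b1),ph(b1,c0),len(b1)); 
    cl=[b1[np.abs((an-ph(b1,c0)-72*i+180)%360-180)<20].mean(0) for i in range(5)]; cl=np.array(cl); print(circ(cl),ph(cl,circ(cl)[0]))
    e=Q[(Q[:,2]>.155)&(d<.02)]; print(" spindle",e[:,:2].mean(0),e[:,2].max())
E
python3 m2.py | sed -n '/-----/,$p'
```

```text
-----
holes [ 0.53703651 -0.21426375] 0.04593973022320353 phase -26.933192589493537 [  45.06475465  -27.21119789  -98.81889629 -170.84281609  117.14216879]
top hub [0.54142425 0.2062353 ] 0.05464590806102478
 studs (array([0.54157001, 0.20609469]), np.float64(0.046022525694056494)) 23.947253559718394 56
(array([0.54159951, 0.20608412]), np.float64(0.04592067899775229)) 23.961020328423285
 spindle [0.54118654 0.20372322] 0.17739675526461207
scene hub [0.53891478 0.20572576] 0.05509813956297259
 studs (array([0.54017612, 0.20579096]), np.float64(0.045911073450130305)) 23.78389043714214 82
(array([0.54023351, 0.20580205]), np.float64(0.04582458708674366)) 23.833375824048566
 spindle [0.54231763 0.20614872] 0.1763457234812934
```

```bash
cat > go.py <<'E'
from h import *
import sys
# usage: go.py x y z [dyaw_world_deg]
o=observe(); M=R.from_quat(o["eef_rot"]).as_matrix()
a=list(map(float,sys.argv[1:])); d=np.array(a[:3])-o["tcp_pos"]
print("t %.2f"%o["t"],"tcp",o["tcp_pos"].round(4),"rotvec-tilt",M[:,2].round(4),"yawx",np.degrees(np.arctan2(M[1,0],M[0,0])).round(2))
print("F",o["wrist_force"].round(1),"T",o["wrist_torque"].round(2),"w",round(o["grip_width"],4),"gf",o["grasp_force"],"q",o["joints"].round(2))
print("shift",(M.T@d/.3).round(4),"rows",np.linalg.norm(d)/.0417,"roll",-np.radians(a[3] if len(a)>3 else 0)/1.5)
E
python3 go.py .33 .33 .43; python3 go.py .151 .58 .43
```

```text
t 0.10 tcp [0.1511 0.5804 0.2306] rotvec-tilt [-5.e-04 -1.e-03 -1.e+00] yawx 165.4
F [-0.1 -1.1 -0.4] T [-0.02  0.03 -0.02] w 0.0856 gf 0.0 q [1.1  0.1  0.1  1.56 0.   1.35]
shift [-0.7873 -0.6581 -0.6641] rows 8.793612625878826 roll -0.0
t 0.10 tcp [0.1511 0.5804 0.2306] rotvec-tilt [-5.e-04 -1.e-03 -1.e+00] yawx 165.4
F [-0.1 -1.1 -0.4] T [-0.02  0.03 -0.02] w 0.0856 gf 0.0 q [1.1  0.1  0.1  1.56 0.   1.35]
shift [ 1.000e-04 -2.000e-03 -6.647e-01] rows 4.781957551439743 roll -0.0
```

jog_arm(moves=[85,0,0,-0.66,0,85,0,0,-0.66,0,85,0,0,-0.66,0,85,0,0,-0.66,0,85,0,0,-0.66,0,85,-0.4,-0.33,-0.66,0,85,-0.4,-0.33,-0.66,0,85,-0.79,-0.66,-0.66,0,85,-0.79,-0.66,-0.66,0,85,-0.79,-0.66,-0.66,0], newtons=40)

```text
t: 0.93
tcp_pos: [0.273, 0.4097, 0.4289]
eef_rot: [0.127, 0.992, -0.0, -0.0]
wrist_force: [1.5, 0.9, 0.4]
grip_width: 0.0852
grasp_force: 0.0
```

```bash
python3 go.py .45 0 .43;python3 go.py .537 -.2138 .15
```

```text
t 0.93 tcp [0.273  0.4097 0.4289] rotvec-tilt [-2.e-04 -2.e-04 -1.e+00] yawx 165.44
F [1.5 0.9 0.4] T [-0.07 -0.03 -0.02] w 0.0852 gf 0.0 q [ 0.72 -0.07  0.29  1.93 -0.    0.97]
shift [-0.9141 -1.1736 -0.0034] rows 10.702395630611049 roll -0.0
t 0.93 tcp [0.273  0.4097 0.4289] rotvec-tilt [-2.e-04 -2.e-04 -1.e+00] yawx 165.44
F [1.5 0.9 0.4] T [-0.07 -0.03 -0.02] w 0.0852 gf 0.0 q [ 0.72 -0.07  0.29  1.93 -0.    0.97]
shift [-1.3741 -1.7903  0.9301] rows 17.56081896816494 roll -0.0
```

jog_arm(moves=[85,-0.78,-1,0,0,85,-0.78,-1,0,0,85,-0.78,-1,0,0,85,-0.78,-1,0,0,85,-0.78,-1,0,0,85,-0.78,-1,0,0,85,-0.78,-1,0,0,85,-0.78,-1,0,0,85,-0.78,-1,0,0,85,-0.78,-1,0,0])

```text
t: 1.77
tcp_pos: [0.4251, 0.0567, 0.4278]
eef_rot: [0.13, 0.992, -0.001, -0.001]
wrist_force: [-0.2, 0.3, -0.4]
grip_width: 0.0844
grasp_force: 0.0
```

```bash
python3 go.py .537 -.2138 .15
```

```text
t 1.77 tcp [0.4251 0.0567 0.4278] rotvec-tilt [-0.0017 -0.0011 -1.    ] yawx 165.1
F [-0.2  0.3 -0.4] T [0.03 0.04 0.  ] w 0.0844 gf 0.0 q [-0.17 -0.25  0.13  1.95 -0.    0.09]
shift [-0.5937 -0.774   0.9263] rows 9.677599462292774 roll -0.0
```

jog_arm(moves=[85,-0.59,-0.77,0.45,0,85,-0.59,-0.77,0.45,0,85,-0.59,-0.77,0.92,0,85,-0.59,-0.77,0.92,0,85,-0.59,-0.77,0.92,0,85,-0.59,-0.77,0.92,0,85,-0.59,-0.77,0.92,0,85,-0.59,-0.77,0.92,0,85,-0.59,-0.77,0.92,0,85,-0.59,-0.77,0.92,0])

```text
t: 2.6
tcp_pos: [0.5359, -0.2073, 0.1499]
eef_rot: [0.127, 0.992, 0.001, -0.001]
wrist_force: [0.2, -0.3, 0.6]
grip_width: 0.0851
grasp_force: 0.0
```

jog_arm(moves=[85,0,0,0,0,85,0,0,0,0,85,0,0,0,0])

```text
t: 2.85
tcp_pos: [0.5364, -0.2057, 0.1538]
eef_rot: [0.127, 0.992, 0.0, -0.0]
wrist_force: [0.9, 0.5, 0.8]
grip_width: 0.0849
grasp_force: 0.0
```

```bash
python3 go.py .537 -.2138 .052
```

```text
t 2.85 tcp [ 0.5364 -0.2057  0.1538] rotvec-tilt [ 0.e+00  4.e-04 -1.e+00] yawx 165.41
F [0.9 0.5 0.8] T [-0.03 -0.04  0.03] w 0.0849 gf 0.0 q [-0.59  0.03 -0.12  1.42  0.   -0.34]
shift [-0.0089 -0.0258  0.3394] rows 2.449858223570769 roll -0.0
```

jog_arm(moves=[85,-0.009,-0.026,0.12,0,85,-0.009,-0.026,0.22,0,85,-0.009,-0.026,0.28,0,85,-0.009,-0.026,0.31,0,85,-0.009,-0.026,0.33,0,85,-0.009,-0.026,0.339,0,85,-0.009,-0.026,0.339,0,85,-0.009,-0.026,0.339,0])

```text
t: 3.52
tcp_pos: [0.5379, -0.2148, 0.0532]
eef_rot: [0.127, 0.992, -0.0, 0.001]
wrist_force: [0.1, -0.5, 0.3]
grip_width: 0.0849
grasp_force: 0.0
```

```bash
python3 - <<'E'
from h import *
f=grab_frame("scene"); cv2.imwrite("pics/s1.png",cv2.resize(f["img"][90:280,140:360],(690,600),interpolation=cv2.INTER_CUBIC)[...,::-1])
E
python3 go.py .537 -.2138 .052
```

```text
t 3.57 tcp [ 0.5379 -0.2149  0.0532] rotvec-tilt [ 0.0019 -0.0012 -1.    ] yawx 165.41
F [1.1 0.1 0.9] T [-0.06 -0.03 -0.02] w 0.0846 gf 0.0 q [-0.61  0.08 -0.25  1.24  0.   -0.35]
shift [0.0037 0.0027 0.0039] rows 0.04337268996827573 roll -0.0
```

View pics/s1.png

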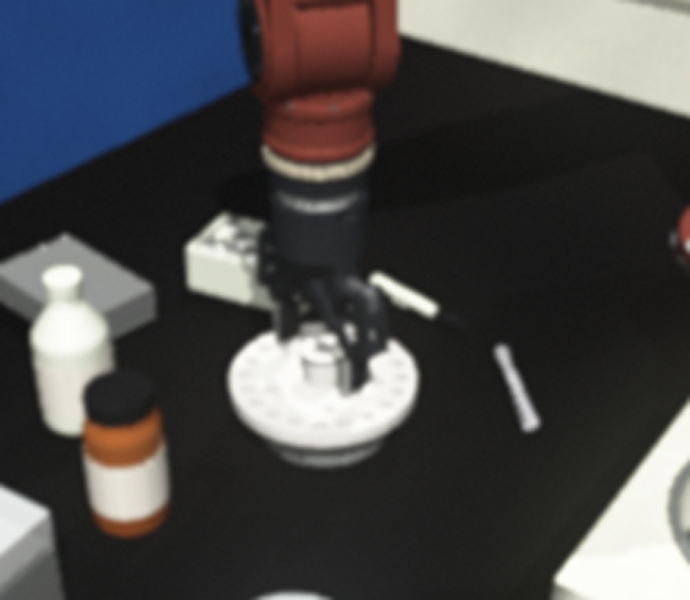

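The picture shows the open fingers on either side of the collar (crop pixel 323,360), with the tips just above the disc. Closing now.

jog_arm(moves=[60,0,0,0,0,50,0,0,0,0,42,0,0,0,0,38,0,0,0,0,36,0,0,0,0,34,0,0,0,0,30,0,0,0,0,30,0,0,0,0,30,0,0,0,0,30,0,0,0,0], newtons=50)

```text
t: 4.4
tcp_pos: [0.5371, -0.2148, 0.0521]
eef_rot: [0.127, 0.992, -0.0, 0.0]
wrist_force: [-2.5, -0.8, 5.9]
grip_width: 0.0351
grasp_force: 49.4
```

```bash
python3 go.py .537 -.2138 .052
```

```text
t 4.40 tcp [ 0.5371 -0.2148  0.0521] rotvec-tilt [ 2.e-04 -7.e-04 -1.e+00] yawx 165.39
F [-2.5 -0.8  5.9] T [-0.29  0.59 -0.01] w 0.0351 gf 49.35237183817662 q [-0.61  0.09 -0.25  1.24 -0.   -0.35]
shift [0.0011 0.0031 0.0002] rows 0.023784588152406937 roll -0.0
```

jog_arm(moves=[30,0,0,-0.02,0,30,0,0,-0.06,0,30,0,0,-0.12,0,30,0,0,-0.2,0,30,0,0,-0.3,0,30,0,0,-0.4,0,30,0,0,-0.5,0,30,0,0,-0.6,0,30,0,0,-0.66,0,30,0,0,-0.67,0])

```text
t: 5.23
tcp_pos: [0.5381, -0.215, 0.2573]
eef_rot: [0.127, 0.992, -0.001, 0.003]
wrist_force: [0.0, -0.7, -4.6]
grip_width: 0.035
grasp_force: 50.9
```

```bash
python3 go.py .537 0 .254; python3 go.py .541 .206 .254 -13
```

```text
t 5.23 tcp [ 0.5381 -0.215   0.2573] rotvec-tilt [ 0.0049 -0.0029 -1.    ] yawx 165.41
F [ 0.  -0.7 -4.6] T [-0.11  0.01  0.02] w 0.035 gf 50.89384424616583 q [-0.61  0.04  0.08  1.6   0.   -0.35]
shift [0.1842 0.6925 0.009 ] rows 5.155941469738419 roll -0.0
t 5.23 tcp [ 0.5381 -0.215   0.2573] rotvec-tilt [ 0.0049 -0.0029 -1.    ] yawx 165.41
F [ 0.  -0.7 -4.6] T [-0.11  0.01  0.02] w 0.035 gf 50.89384424616583 q [-0.61  0.04  0.08  1.6   0.   -0.35]
shift [0.3443 1.3604 0.0071] rows 10.095847835080654 roll 0.15126186850617523
```

jog_arm(moves=[30,0.008,0.03,0,0,30,0.024,0.09,0,0,30,0.042,0.16,0,0,30,0.063,0.24,0,0,30,0.084,0.32,0,0,30,0.106,0.4,0,0,30,0.127,0.48,0,0,30,0.149,0.56,0,0,30,0.17,0.64,0,0,30,0.184,0.69,0,0])

```text
t: 6.07
tcp_pos: [0.5344, 0.0029, 0.2504]
eef_rot: [0.126, 0.992, 0.001, -0.002]
wrist_force: [-0.1, -0.9, -3.8]
grip_width: 0.0348
grasp_force: 50.9
```

```bash
python3 go.py .541 .206 .254 -13
```

```text
t 6.07 tcp [0.5344 0.0029 0.2504] rotvec-tilt [-0.0031  0.0018 -1.    ] yawx 165.48
F [-0.1 -0.9 -3.8] T [ 0.01 -0.02  0.06] w 0.0348 gf 50.8762341120746 q [-0.24 -0.09 -0.06  1.6   0.    0.01]
shift [ 0.1485  0.661  -0.0108] rows 4.874485925061511 roll 0.15126186850617523
```

jog_arm(moves=[30,0.016,0.07,0,0.02,30,0.033,0.15,0,0.04,30,0.054,0.24,0,0.06,30,0.075,0.33,0,0.08,30,0.095,0.42,0,0.1,30,0.116,0.51,0,0.12,30,0.132,0.58,0,0.14,30,0.143,0.63,0,0.15,30,0.149,0.66,0,0.15,30,0.149,0.66,0,0.15])

```text
t: 6.9
tcp_pos: [0.5412, 0.2045, 0.2507]
eef_rot: [0.236, 0.972, -0.0, -0.001]
wrist_force: [-0.3, 0.7, -4.2]
grip_width: 0.0349
grasp_force: 51.0
```

jog_arm(moves=[30,0,0,0,0,30,0,0,0,0,30,0,0,0,0])

```text
t: 7.15
tcp_pos: [0.5424, 0.2017, 0.2523]
eef_rot: [0.238, 0.971, -0.0, -0.0]
wrist_force: [-0.2, -0.6, -4.8]
grip_width: 0.0347
grasp_force: 50.9
```

```bash
python3 go.py .541 .206 .254
cat > look.py <<'E'
from m2 import circ
from h import *
import sys
# carrier pose while held: needs underside height
h=float(sys.argv[1])
print("-----")
o=observe(); 
for n in("top","scene"):
    f=grab_frame(n); np.save(n+"1.npy",f,allow_pickle=True); P=cloud(f); t=o["tcp_pos"]
    k=(abs(P[...,2]-h-.012)<.006)&(np.hypot(P[...,0]-t[0],P[...,1]-t[1])<.09)
    hull=cv2.convexHull(P[k][:,:2].astype(np.float32))[:,0].astype(float); print(n,k.sum(),"disc",circ(hull),"z",np.median(P[k][:,2]))
    A=np.c_[P[k][:,:2]-t[:2],np.ones(k.sum())]; print(" plane",np.linalg.lstsq(A,P[k][:,2],rcond=None)[0])
    u,v=proj(f,[t[0],t[1],h+.012])[0].astype(int); print(u,v)
    c=f["img"][max(v-50,0):v+50,max(u-60,0):u+60]; cv2.imwrite(f"pics/{n}_{sys.argv[2]}.png",cv2.resize(c,None,fx=5,fy=5,interpolation=cv2.INTER_CUBIC)[...,::-1])
E
python3 look.py .242 a | sed '0,/-----/d' | sed '0,/-----/d'
```

```text
t 7.15 tcp [0.5424 0.2017 0.2523] rotvec-tilt [-4.e-04 -2.e-04 -1.e+00] yawx 152.46
F [-0.2 -0.6 -4.8] T [-0.01 -0.1  -0.02] w 0.0347 gf 50.94904954021331 q [ 0.13  0.05  0.07  1.6  -0.    0.61]
shift [ 0.0106  0.0104 -0.0056] rows 0.11443789115623418 roll -0.0
top 2694 disc (array([0.54315172, 0.20335731]), np.float64(0.0779668186771641)) z 0.25267743624576344
 plane [0.00209786 0.0008411  0.2526958 ]
78 175
scene 2718 disc (array([0.54107545, 0.20274845]), np.float64(0.07833861543835055)) z 0.2535901836033877
 plane [-0.00630294 -0.00033888  0.25337455]
415 205
```

```bash
python3 go.py .5411 .2046 .19
```

```text
t 7.25 tcp [0.5425 0.2019 0.2526] rotvec-tilt [ 0. -0. -1.] yawx 152.45
F [-0.8 -0.4 -5.1] T [-0.01  0.01  0.  ] w 0.0349 gf 50.95014315156732 q [ 0.13  0.05  0.07  1.6  -0.    0.61]
shift [0.0084 0.0059 0.2086] rows 1.5027401567281469 roll -0.0
```

jog_arm(moves=[30,0.004,0.003,0.01,0,30,0.0084,0.006,0.04,0,30,0.0084,0.006,0.09,0,30,0.0084,0.006,0.14,0,30,0.0084,0.006,0.17,0,30,0.0084,0.006,0.19,0,30,0.0084,0.006,0.19,0,30,0.0084,0.006,0.19,0])

```text
t: 7.92
tcp_pos: [0.5409, 0.2054, 0.1957]
eef_rot: [0.238, 0.971, 0.0, -0.0]
wrist_force: [0.7, 0.9, -3.5]
grip_width: 0.0346
grasp_force: 50.9
```

```bash
python3 go.py .5411 .2046 .19;  python3 look.py .184 b | sed '0,/-----/d' | sed '0,/-----/d'
```

```text
t 7.92 tcp [0.5409 0.2054 0.1957] rotvec-tilt [-1.e-04  1.e-04 -1.e+00] yawx 152.51
F [ 0.7  0.9 -3.5] T [-0.06  0.03  0.  ] w 0.0346 gf 50.90987996547483 q [ 0.14  0.03 -0.04  1.5   0.    0.62]
shift [-0.0017 -0.0021  0.019 ] rows 0.13779852767493164 roll -0.0
top 2444 disc (array([0.54180069, 0.20692772]), np.float64(0.07784686740835456)) z 0.19595748967617765
 plane [0.00046622 0.00067417 0.19591236]
86 178
scene 2732 disc (array([0.53995883, 0.20652851]), np.float64(0.07818075377224337)) z 0.1972647319604512
 plane [-0.00905668 -0.00050845  0.19696164]
410 229
```

jog_arm(moves=[30,-0.001,-0.002,0.01,0,30,-0.001,-0.002,0.02,0,30,-0.001,-0.002,0.03,0,30,-0.001,-0.002,0.038,0,30,-0.001,-0.002,0.046,0,30,-0.001,-0.002,0.052,0,30,-0.001,-0.002,0.058,0,30,-0.001,-0.002,0.063,0,30,-0.001,-0.002,0.067,0,30,-0.001,-0.002,0.067,0])

```text
t: 8.85
tcp_pos: [0.5409, 0.2047, 0.1752]
eef_rot: [0.238, 0.971, -0.0, -0.0]
wrist_force: [-0.3, 0.8, -4.4]
grip_width: 0.0349
grasp_force: 51.0
```

```bash
python3 go.py .5411 .2046 .158
```

```text
t 8.85 tcp [0.5409 0.2047 0.1752] rotvec-tilt [-3.e-04 -0.e+00 -1.e+00] yawx 152.51
F [-0.3  0.8 -4.4] T [-0.01 -0.07 -0.  ] w 0.0349 gf 50.970327380346134 q [ 0.14  0.03 -0.08  1.46  0.    0.62]
shift [-0.0008 -0.0001  0.0575] rows 0.4136563914390329 roll -0.0
```

jog_arm(moves=[30,0,0,0.006,0,30,0,0,0.012,0,30,0,0,0.018,0,30,0,0,0.024,0,30,0,0,0.03,0,30,0,0,0.036,0,30,0,0,0.042,0,30,0,0,0.048,0,30,0,0,0.05,0,30,0,0,0.05,0])

```text
t: 9.68
tcp_pos: [0.5409, 0.2048, 0.1603]
eef_rot: [0.238, 0.971, -0.0, -0.0]
wrist_force: [0.3, -0.2, -4.8]
grip_width: 0.0351
grasp_force: 50.9
```

```bash
python3 go.py .5411 .2046 .155
```

```text
t 9.68 tcp [0.5409 0.2048 0.1603] rotvec-tilt [-3.e-04  1.e-04 -1.e+00] yawx 152.51
F [ 0.3 -0.2 -4.8] T [0.03 0.05 0.07] w 0.0351 gf 50.947023759945296 q [ 0.14  0.04 -0.1   1.43  0.    0.62]
shift [-0.0009 -0.0001  0.0176] rows 0.12645526737123938 roll -0.0
```

jog_arm(moves=[30,0,0,0.004,0,30,0,0,0.008,0,30,0,0,0.012,0,30,0,0,0.014,0,30,0,0,0.016,0,30,0,0,0.018,0,30,0,0,0.018,0])

```text
t: 10.27
tcp_pos: [0.541, 0.2048, 0.156]
eef_rot: [0.238, 0.971, 0.0, 0.0]
wrist_force: [-3.4, -0.6, 4.6]
grip_width: 0.0349
grasp_force: 51.9
```

jog_arm(moves=[30,0,0,0,0.012,30,0,0,0,0.024,30,0,0,0.001,0.036,30,0,0,0.001,0.048,30,0,0,0.002,0.058,30,0,0,0.002,0.066,30,0,0,0.002,0.072,30,0,0,0.002,0.078,30,0,0,0.002,0.082,30,0,0,0.002,0.082])

```text
t: 11.1
tcp_pos: [0.541, 0.2047, 0.1542]
eef_rot: [0.297, 0.955, -0.0, -0.0]
wrist_force: [-1.2, -0.4, -0.4]
grip_width: 0.035
grasp_force: 51.3
```

```bash
python3 go.py .5411 .2046 .155
```

```text
t 11.10 tcp [0.541  0.2047 0.1542] rotvec-tilt [-2.e-04  0.e+00 -1.e+00] yawx 145.42
F [-1.2 -0.4 -0.4] T [-0.33  0.32 -0.12] w 0.035 gf 51.335156260756776 q [ 0.14  0.04 -0.11  1.42  0.    0.74]
shift [-0.0006 -0.0002 -0.0026] rows 0.019002611187014823 roll -0.0
```

jog_arm(moves=[30,0,0,0.002,0.003,30,0,0,0.003,0.006,30,0,0,0.004,0.009,30,0,0,0.005,0.012,30,0,0,0.006,0.012,30,0,0,0.007,0.012])

```text
t: 11.6
tcp_pos: [0.541, 0.2048, 0.1522]
eef_rot: [0.305, 0.952, 0.0, -0.0]
wrist_force: [-0.8, -0.8, -4.5]
grip_width: 0.0347
grasp_force: 51.0
```

```bash
python3 go.py .5411 .2046 .155
```

```text
t 11.60 tcp [0.541  0.2048 0.1522] rotvec-tilt [-1.e-04  1.e-04 -1.e+00] yawx 144.43
F [-0.8 -0.8 -4.5] T [-0.07 -0.01 -0.01] w 0.0347 gf 50.96011217683554 q [ 0.14  0.04 -0.12  1.42  0.    0.76]
shift [-0.0007 -0.0003 -0.0092] rows 0.06668288385909839 roll -0.0
```

jog_arm(moves=[30,0,0,0.004,0,30,0,0,0.008,0,30,0,0,0.012,0,30,0,0,0.016,0,30,0,0,0.02,0,30,0,0,0.024,0,30,0,0,0.028,0,30,0,0,0.031,0,30,0,0,0.034,0,30,0,0,0.034,0])

```text
t: 12.43
tcp_pos: [0.541, 0.2048, 0.1422]
eef_rot: [0.305, 0.952, 0.0, 0.0]
wrist_force: [-0.6, -0.4, -4.5]
grip_width: 0.0346
grasp_force: 50.9
```

```bash
python3 go.py .5411 .2046 .142
```

```text
t 12.43 tcp [0.541  0.2048 0.1422] rotvec-tilt [ 0.  0. -1.] yawx 144.43
F [-0.6 -0.4 -4.5] T [-0.04  0.04 -0.03] w 0.0346 gf 50.9459318354493 q [ 0.14  0.04 -0.13  1.4   0.    0.76]
shift [-0.0006 -0.0002  0.0005] rows 0.006027490653549803 roll -0.0
```

Not touching the hub yet, so lower a little further.

jog_arm(moves=[30,0,0,0.002,0,30,0,0,0.003,0,30,0,0,0.004,0,30,0,0,0.005,0,30,0,0,0.005,0])

```text
t: 12.85
tcp_pos: [0.541, 0.2048, 0.142]
eef_rot: [0.305, 0.952, 0.0, 0.0]
wrist_force: [-6.2, -0.7, 7.9]
grip_width: 0.0347
grasp_force: 52.3
```

It stops at 0.142 with 12 N of contact, which is the seated height. Ease the pressure, release and check.

jog_arm(moves=[30,0,0,-0.003,0,36,0,0,-0.003,0,45,0,0,-0.003,0,60,0,0,-0.003,0,75,0,0,-0.003,0,85,0,0,-0.003,0,85,0,0,-0.003,0,85,0,0,-0.003,0,85,0,0,-0.003,0,85,0,0,-0.003,0])

```text
t: 13.68
tcp_pos: [0.541, 0.2048, 0.1416]
eef_rot: [0.305, 0.952, 0.0, 0.0]
wrist_force: [-0.2, -0.0, -0.1]
grip_width: 0.0849
grasp_force: 0.0
```

jog_arm(moves=[85,0,0,-0.02,0,85,0,0,-0.06,0,85,0,0,-0.12,0,85,0,0,-0.22,0,85,0,0,-0.32,0,85,0,0,-0.42,0,85,0,0,-0.52,0,85,0,0,-0.6,0,85,0,0,-0.6,0,85,0,0,-0.6,0])

```text
t: 14.52
tcp_pos: [0.5418, 0.2049, 0.3243]
eef_rot: [0.305, 0.952, 0.001, 0.002]
wrist_force: [-0.7, -0.5, -0.9]
grip_width: 0.0848
grasp_force: 0.0
```

```bash
python3 go.py .5411 .2046 .142;  python3 look.py .130 c | sed '0,/-----/d' | sed '0,/-----/d'
```

```text
t 14.52 tcp [0.5418 0.2049 0.3243] rotvec-tilt [ 4.1e-03  6.0e-04 -1.0e+00] yawx 144.43
F [-0.7 -0.5 -0.9] T [-0.01 -0.03  0.02] w 0.0848 gf 0.0 q [0.14 0.08 0.24 1.73 0.   0.76]
shift [ 0.0031 -0.0038  0.6077] rows 4.372327789152168 roll -0.0
top 2623 disc (array([0.54228726, 0.20656657]), np.float64(0.07777865013725271)) z 0.14251254401184732
 plane [0.00194926 0.00138952 0.142462  ]
94 180
scene 3087 disc (array([0.53926875, 0.20595063]), np.float64(0.0785063816103736)) z 0.143186116136654
 plane [-0.00587533 -0.00071379  0.14284887]
404 251
```

View pics/scene_c.png

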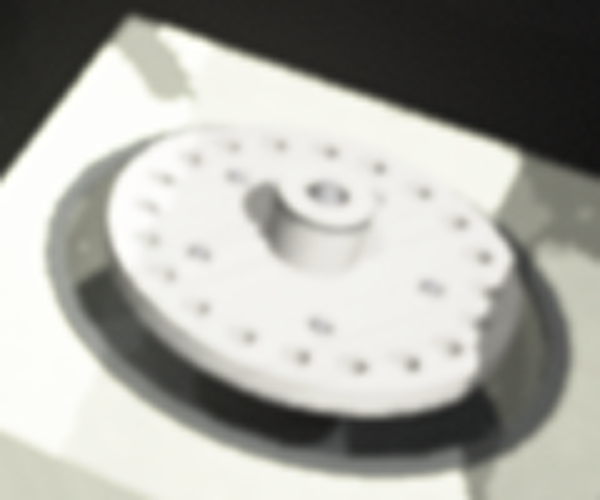

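The carrier sits level with its top at 0.1425 m. Studs fill the visible holes at crop pixels (200,252), (320,325), (432,288) and (237,177), and the spindle shows in the bore. The gripper is clear, so I hand in.

jog_arm(moves=[85,0,0,0,0,85,0,0,0,0,85,0,0,0,0,85,0,0,0,0])

```text
t: 14.95
tcp_pos: [0.5407, 0.2047, 0.3211]
eef_rot: [0.305, 0.952, -0.0, -0.0]
wrist_force: [-1.4, 0.8, 0.3]
grip_width: 0.0852
grasp_force: 0.0
```

```bash
python3 -c "from station import *; print(sign_off())"
```

```text
the job is handed in; nothing more can be done
None
```

The carrier is seated flat on the hub with its underside about 130 mm above the bench and studs visible in four of its five stud holes (the fifth was hidden from the camera), the gripper has let go and is clear, and the job was handed in at about 15 s.

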